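Throw the guarded switch

ROBOT

A 6-joint arm with a two-finger parallel gripper is mounted at the origin on a cart in front of the work surface, level with it; the furniture and walls round the work are solid. World frame = base frame: x ahead of the robot, y to its left, z up, the work surface at z = 0. Lengths are in mm, angles in degrees, forces in N, time in s.
With the tool pointing down it reaches from about 300 to 850 mm from the base axis. Payload 4.2 kg.
Tool frame: the origin (TCP) lies between the finger pads; the fingertips stand 14 mm ahead of it and the grasp point (between the pads) lies 5 mm behind it (env.finger_overhang is the distance from the TCP to the fingertips, in mm); z points along the fingers, y is the line along which they close (so a half turn about z gives the same grasp; the last joint's range is limited). The gripper opens to 91 mm and grips with 3 to 60 N. Pads are 32 mm wide; open, the fingers measure 118 mm over their backs; the gripper's body (76 mm by 178 mm) begins 60 mm behind the grasp point.
Start: joints at [-64.229, 18.312, 89.639, -0, 72.044, -1.146], TCP at [260.312, -512.718, 227.976] pointing down, gripper open.
Joint ranges: [-177.97, 177.97], [-48.28, 115.42], [12.27, 149.76], [-77.06, 257.06], [2.81, 150.46], [-146.56, 146.56]. Speed limits (degrees/s): [147.25, 147.25, 180, 180, 180, 180].

INTERFACE

Orientations are given as [roll, pitch, yaw] about the fixed x, y, z axes, in that order (R = Rz(yaw) Ry(pitch) Rx(roll)).
In Python, from workcell import status, cams, env, finder gives the robot as it stands.
- The arm moves only by the tool apply_moves, never from a script. Its argument "increments" is a list of rows, each a list of 7 numbers: the opening, from -1 (shut) to 1 (fully open), then the shift along the world's x, y, z in m, then the turn, a rotation vector about the world's x, y, z in degrees. In form: [[gripper, x, y, z, ax, ay, az], ...]. A call has 1 to 5 rows; each row shifts and turns the commanded pose from where the row before left it; what a row does not reach is not made up. A row lasts 1/12 s, in which the tool goes at most 41.7 mm and 7.16 degrees, less where a joint would pass 70% of its speed; a pose out of reach is approached as far as the arm can. A call with a gripper value outside its range is refused whole. The fingers move at their own pace and stop on an object; "newtons" is the grip in N (left out, the last holds). Time passes only in rows, so rows that do not move let the fingers close. It gives the time, the measured TCP pose, the force, the opening and the grip force at its end, in the units of the state.
- status.state(): the state, without advancing time (a new reading comes with each control period).
- cams.grab_frame(name): name is "scene" or "top" or "wrist"; returns a dict with "color" (480x640x3 uint8, red, green, blue), "intrinsics" (3x3 intrinsics, pixels), "R" (3x3) and "t" (3): a world point X has camera coordinates R X + t. Camera axes: x right, y down, z forward; pixel columns grow to the right and rows downward; lengths in mm; the calibration is good to about 2 mm. A picture is of the moment at which its call begins. There is no depth.
- env.job_done(): hands the job in; it is judged then, once.
Trained networks look in the newest picture that a camera, given by its name, has taken for a name from the list of things; names that differ only in an ending like _2 or _b are one class to them, and where a whole thing is asked for, a point or a joint stands for the part that bears it (a point fixed in the world has none). Each returns a list of dicts, best first, with "score" (0 to 1); they miss things now and then, are a little off and sometimes report something else, mostly with a low value. They report only what shows in the picture. A call takes as long as a camera call.
- finder.boxes_of(query, camera): "rect" ([left, top, width, height] in pixels, round what is visible of it).
- finder.trace(query, camera): "pixels" (480x640 bool, what is visible of it) and "rect" ([left, top, width, height] in pixels, round what is visible of it).
The state is a dict: "time_s": time; "qpos": joint angles; "qvel": joint speeds; "effort": joint torques, N m; "ee_pos": TCP position; "ee_rot": TCP orientation; "force": force on the tool from outside, world axes, zero at the start; "torque": the same for the moment, N m; "gripper_width": finger opening in mm; "gripper_force": force on a finger pad.
Only numpy, scipy, OpenCV 4.12 (cv2) and the standard library are available. Lean on these libraries where they do the work, as an engineer would, in place of code of your own. Each camera call takes 0.05 s, during which the arm holds its last target. There are 200 camera calls.

TASK

Switch on the box with the red guard: with the fingers push its guard up from the front until it is about half open (around 45 degrees or more), then, with the guard still held up on the back of the finger, push the white toggle beneath it fully over to the back, and draw the fingers out so that the guard drops shut over the switched-on toggle. Push gently, pick nothing up, and leave the box with the yellow guard and everything else on the bench as it is.

Things in the scene. Friction and masses are not known exactly. Their poses are not given: they have to be found in the camera images.
- red_box: Grey box with the red guard, screwed to the bench; housing 110x90x45 mm (x, y, z). Origin on the bench, below the toggle's pivot; x axis from its front (robot's side, green lamp) to its back, z up. Housing from x = -45 to 65, top at z = 45 mm; foot plate 114x118x5 mm. The boxes are alike but for colour and may swap places.
- red_guard (a joint): Red guard's angle, rad: 0 shut, grows as its front swings up and back, stop at 1.5. A weak spring (under 1 N at the lip) always brings it down, so it stays up only while held. Plate 66x64x3.5 mm, underside 36 mm above the housing when shut; open at the front; 56 mm clear between its side cheeks.
- red_guard_lip (a point): Middle of the lower front edge of the red guard's lip; moves with the guard. Shut: x = -40, z = 81 mm in the box's frame. The plate's front 18 mm is a free lip; behind it, from x = -22 to 28 mm, are the 3 mm cheeks, down to 8 mm above the housing.
- red_guard_hinge (a point): Middle of the red guard's hinge axis (along the box's y), at x = 22, z = 59 mm in the box's frame. Fixed to the box.
- red_toggle (a joint): Angle of the toggle under the red guard, rad: 0 off (leaning to the box's front), 0.9 on (leaning to its back, towards the hinge). It stays where it is left; pushing its tip takes about 2.5 N.
- red_toggle_tip (a point): Centre of the white ball (10 mm diameter) at the end of that toggle, 28 mm from its pivot on the housing's top face. Off: box x = -12, z = 70 mm; on: x = +12, z = 70 mm.
- yellow_box: Grey box with the yellow guard, screwed to the bench; housing 110x90x45 mm (x, y, z). Origin on the bench, below the toggle's pivot; x axis from its front (robot's side, green lamp) to its back, z up. Housing from x = -45 to 65, top at z = 45 mm; foot plate 114x118x5 mm. The boxes are alike but for colour and may swap places. Not to be operated.
- yellow_guard (a joint): Yellow guard's angle, rad: 0 shut, grows as its front swings up and back, stop at 1.5. A weak spring (under 1 N at the lip) always brings it down, so it stays up only while held. Plate 66x64x3.5 mm, underside 36 mm above the housing when shut; open at the front; 56 mm clear between its side cheeks. Not to be operated.
- yellow_guard_lip (a point): Middle of the lower front edge of the yellow guard's lip; moves with the guard. Shut: x = -40, z = 81 mm in the box's frame. The plate's front 18 mm is a free lip; behind it, from x = -22 to 28 mm, are the 3 mm cheeks, down to 8 mm above the housing.
- yellow_guard_hinge (a point): Middle of the yellow guard's hinge axis (along the box's y), at x = 22, z = 59 mm in the box's frame. Fixed to the box.
- yellow_toggle (a joint): Angle of the toggle under the yellow guard, rad: 0 off (leaning to the box's front), 0.9 on (leaning to its back, towards the hinge). It stays where it is left; pushing its tip takes about 2.5 N. Not to be operated.
- yellow_toggle_tip (a point): Centre of the white ball (10 mm diameter) at the end of that toggle, 28 mm from its pivot on the housing's top face. Off: box x = -12, z = 70 mm; on: x = +12, z = 70 mm.
- marker: black marker pen with a blue cap, 15x130x15 mm, lying in front of the boxes; loose, to be left alone. Origin at the centre of its underside.
- sanding_block: tan sanding block, 62x96x28 mm; loose, to be left alone. Origin at the centre of its underside.
- mixing_cup_1: translucent white mixing cup, 65 mm wide, 62 mm high, upright; loose, to be left alone. Origin at the centre of its underside.
- blue_tape_roll: blue roll of tape lying flat, 100 mm wide, 24 mm high; loose, to be left alone. Origin at the centre of its underside.
- pliers: pliers with blue handles, 53x156x14 mm; loose, to be left alone. Origin at the centre of its underside.
- packing_tape: printed roll of packing tape lying flat, 95 mm wide, 48 mm high; loose, to be left alone. Origin at the centre of its underside.
- scissors: scissors with dark blue handles, 100x198x12 mm, lying flat; loose, to be left alone. Origin at the centre of its underside.
- screwdriver: screwdriver with an orange-yellow handle, 28x192x28 mm, lying flat; loose, to be left alone. Origin at the centre of its underside.

How it is judged:
By the outcome, as a careful person would: the job done as asked, in the order asked, and still so for the second after the job is handed in, with the robot touching nothing.
It also fails if it takes over 43 s, if anything falls off the work surface, if the arm or the gripper's body presses on something with over 40 N, if the wrist force passes 120 N, or if a joint passes its speed limit or range.

## Working session

There is one attempt and no reset: what is moved stays moved. The work goes in short steps, Python scripts to look and compute and a tool call to move; the robot and the scene stay as the last step left them, time stands still between calls to the robot, and variables do not carry over. Pictures are saved under pics/ and viewed, at most 10 in all, crops included, and the job is handed in when it is done.

Besides the shell and the picture viewer there is one more tool, called after ">>>" in YAML: its name, and indented under it one key for each argument. apply_moves: Moves the arm, as the interface text tells. Its arguments: {"type":"object","properties":{"increments":{"type":"array","items":{"type":"array","items":{"type":"number"}}},"newtons":{"type":"number"}},"required":["increments"]}

```bash
mkdir -p pics; ls
python3 - <<'E'
from workcell import status,cams,env,finder
import cv2,numpy as np
for c in ["scene","top"]:
    f=cams.grab_frame(c); cv2.imwrite(f"pics/{c}0.png",f["color"][:,:,::-1])
    print(c,f["intrinsics"].tolist(),f["R"].tolist(),f["t"].tolist())
    for q in ["red_box","red_guard","yellow_guard","red_toggle","marker"]:
        print(q,[(d["rect"],round(d["score"],2)) for d in finder.boxes_of(q,c)][:2])
s=status.state();print(s)
E
```

```text
pics
scene [[454.18528031995436, 0.0, 324.624780970036], [0.0, 454.18528031995436, 245.73041149110463], [0.0, 0.0, 1.0]] [[0.795793118160898, -0.6054856858902885, -0.010019843797291608], [-0.4166625809309829, -0.5354650396383664, -0.7346220014245523], [0.43943783034655465, 0.5887820271603489, -0.6784026221597783]] [-419.7514339253539, 274.6588611907404, 1340.4314861256541]
red_box []
red_guard []
yellow_guard [([413.0, 283.9, 29.8, 26.2], 0.33), ([286.4, 270.5, 27.7, 18.1], 0.25)]
red_toggle []
marker []
top [[515.5353896913547, 0.0, 318.0213541911391], [0.0, 515.5353896913547, 241.2679177244773], [0.0, 0.0, 1.0]] [[-0.025004550591709026, -0.9996190145321356, -0.011687524781076776], [-0.9971999531647513, 0.02576484908008873, -0.07020274894972653], [0.07047713003467686, 0.009899410976511161, -0.9974642729463513]] [-5.319871299133255, 513.8855999940859, 1418.1943502858278]
red_box [([341.3, 190.4, 44.9, 48.1], 0.83)]
red_guard [([241.9, 190.3, 46.6, 46.4], 0.29)]
yellow_guard [([251.2, 201.4, 26.2, 25.8], 0.6)]
red_toggle [([409.7, 156.7, 40.7, 36.8], 0.51)]
marker [([297.1, 275.6, 47.0, 17.2], 0.68)]
{'time_s': 0.6, 'qpos': array([-6.42302683e+01,  1.83104855e+01,  8.96404456e+01, -6.39005154e-04,
        7.20433715e+01, -1.14354299e+00]), 'qvel': array([ 0.04282631, -0.04479442,  0.03606705, -0.00163462, -0.04677563,
       -0.00245296]), 'effort': array([-9.57454745e-05, -4.12119520e+01, -2.32133639e+01,  7.29186181e-02,
        3.77567124e-02,  1.51109504e-06]), 'ee_pos': array([ 260.28961275, -512.71782457,  227.98030496]), 'ee_rot': array([1.79994316e+02, 7.21481815e-04, 2.69134716e+01]), 'force': array([-0.14701953,  0.03225454,  0.31299804]), 'torque': array([-0.02908828,  0.03886816,  0.02364597]), 'gripper_force': 0.0, 'gripper_width': 91.18151532478035}
```

Run:
```python
import cv2,numpy as np
a=cv2.imread("pics/scene0.png")[150:390,180:580];b=cv2.imread("pics/top0.png")[120:320,190:490]
cv2.imwrite("pics/a.png",cv2.resize(a,(800,480),interpolation=2));cv2.imwrite("pics/b.png",cv2.resize(b,(798,532),interpolation=2))
```

```text
(no output)
```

View pics/a.png

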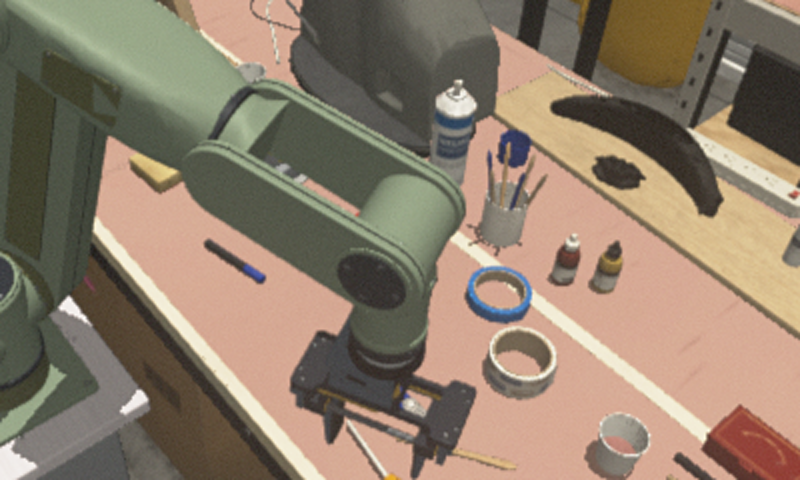

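View pics/b.png

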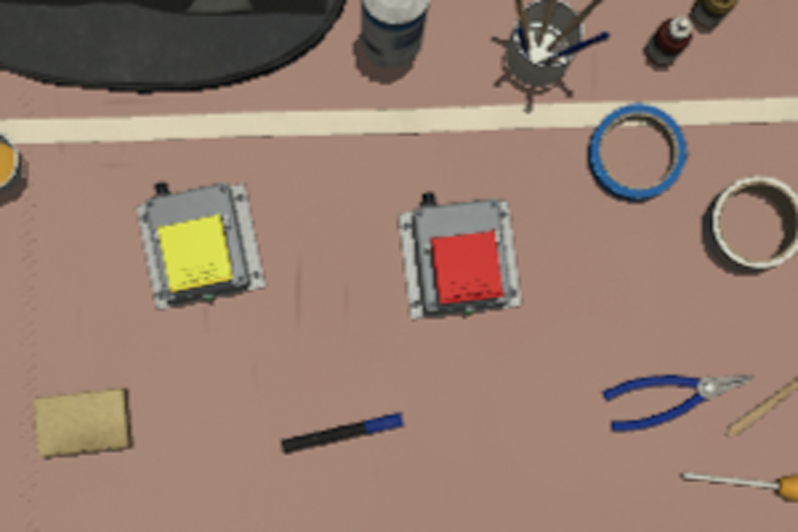

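The red box is the right-hand one in the top view, with its guard around crop (467,268). The arm hides both boxes in the scene view. I'll localise the red plate by colour.

```bash
cat > h.py <<'E'
import numpy as np,cv2
def ray(f,uv,z):
    K,R,t=map(np.array,(f["intrinsics"],f["R"],f["t"])); C=-R.T@t
    d=R.T@np.linalg.solve(K,np.array([*uv,1.])); return C+d*(z-C[2])/d[2]
def mask(img,col):
    h=cv2.cvtColor(img,cv2.COLOR_RGB2HSV); H,S,V=cv2.split(h)
    m=((H<6)|(H>174))&(S>170)&(V>90) if col=="red" else (abs(H.astype(int)-30)<6)&(S>120)&(V>120)
    n,l,s,c=cv2.connectedComponentsWithStats(m.astype(np.uint8)); return l,s,c
E
python3 - <<'E'
from workcell import cams
from h import *
f=cams.grab_frame("top"); l,s,c=mask(f["color"],"red")
for k in range(1,len(s)):
    if s[k][4]>150 and 330<c[k][0]<400:
        p=np.argwhere(l==k)[:,::-1].astype(np.float32)
        w=np.array([ray(f,q,84.5)[:2] for q in p],np.float32)
        print(s[k],c[k],cv2.minAreaRect(w),w.mean(0),cv2.boxPoints(cv2.minAreaRect(w)))
E
```

```text
[353 207  26  27 566] [364.99646643 220.31448763] ((561.406494140625, -145.1060791015625), (65.00039672851562, 62.43462371826172), 5.661288738250732) [ 561.5623  -145.42108] [[ 525.9853  -117.24709]
 [ 532.14435 -179.37718]
 [ 596.8277  -172.96506]
 [ 590.66864 -110.83498]]
```

>>> apply_moves:
  increments:
    - [-1,0.018,0.035,0,0,0,-4.2]
    - [-1,0.018,0.035,0,0,0,-4.2]
    - [-1,0.018,0.035,0,0,0,-4.2]
    - [-1,0.018,0.035,0,0,0,-4.2]
    - [-1,0.018,0.035,0,0,0,-4.4]
  newtons: 10

```text
time_s: 1.07
ee_pos: [350.7, -336.1, 228.1]
ee_rot: [180.0, -0.0, 5.5]
force: [0.5, -0.2, 0.1]
gripper_width: 60.7
gripper_force: 0.0
```

>>> apply_moves:
  increments:
    - [-1,0.018,0.036,0,0.6,-6,0]
    - [-1,0.018,0.036,0,0.6,-6,0]
    - [-1,0.018,0.036,0,0.6,-6,0]
    - [-1,0.018,0.036,0,0.6,-6,0]
    - [-1,0.018,0.036,0,0.6,-6,0]

```text
time_s: 1.48
ee_pos: [440.9, -156.6, 229.1]
ee_rot: [179.9, -30.5, 5.7]
force: [1.5, 1.6, -0.6]
gripper_width: 27.2
gripper_force: 0.0
```

Run:
```python
from workcell import status,cams
import cv2,numpy as np
s=status.state();print(s["ee_pos"],s["ee_rot"],s["qpos"],s["gripper_width"],s["time_s"])
f=cams.grab_frame("scene");g=cams.grab_frame("wrist")
np.save("pics/scene1.npy",f["color"])
P=f["R"]@s["ee_pos"]+f["t"];p=f["intrinsics"]@P;p=(p/p[2])[:2];print(p)
u,v=map(int,p);a=f["color"][max(0,v-100):v+100,max(0,u-110):u+130,::-1]
a=cv2.resize(a,None,fx=1.65*480/480*1.6,fy=2.64);b=cv2.resize(g["color"][:,:,::-1],(640,480))
cv2.imwrite("pics/c.png",a);cv2.imwrite("pics/d.png",b);print(a.shape)
```

```text
[ 440.86706211 -156.57163483  229.062324  ] [179.90914551 -30.50366302   5.67767901] [-33.75936193  -2.38593374 121.57729145  29.81737817  40.24043394
  31.06604269] 27.241784051516774 1.4833
[332.95395276 248.03577698]
(528, 634, 3)
```

View pics/c.png

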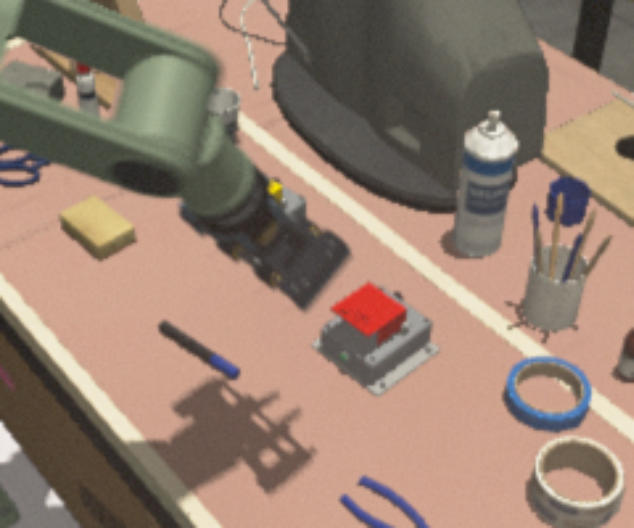

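View pics/d.png

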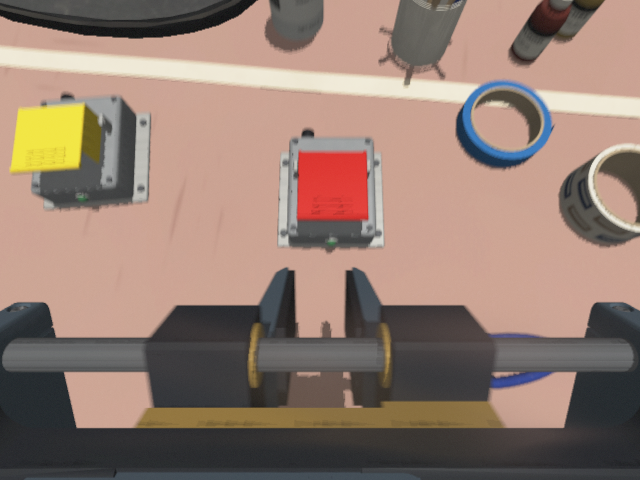

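The gripper is lined up in front of the red box. In the wrist view the guard is around (332,185) with both finger tips below it. Next: cross-check the box pose and plan the tip path in the box's plane.

```bash
cat > plan.py <<'E'
import numpy as np
# planar (box x,z): finger back-top corner U, angle a below horizontal; thickness T
T=32.
def fing(U,a,s):
    a=np.radians(a);d=np.array([np.cos(a),-np.sin(a)]);n=np.array([np.sin(a),np.cos(a)]);return d,n
def guard(U,a):
    d,n=fing(U,a,0);best=0
    U=np.array(U,float)
    for th in np.radians(np.arange(0,86,.25)):
        e=np.array([-np.cos(th),np.sin(th)]);m=np.array([np.sin(th),np.cos(th)]);H=np.array([22,59.])
        pts=[H+22*m+k*e for k in np.linspace(0,62,32)]+[H+25.5*m+62*e]
        # inside finger?
        if any(((p-U)@d<0 and (p-U)@d>-75 and -T<(p-U)@n<0) for p in pts): best=th
    return np.degrees(best)
def tcp(U,a):
    d,n=fing(U,a,0);return np.array(U)-T/2*n-14*d
if __name__=="__main__":
    W=[((-58,72),60),((-36,72),60),((-32,85),60),((-22,100),60),((-12,102),75),((-8,98),90),((-8,95),105),((-19,80),107),((-20,70),107),((-7,68),107),((8,68),107),((8,68),107)]
    for U,a in W:
        d,n=fing(U,a,0);L=np.array(U)-T*n;t=tcp(U,a)
        print(U,a,"L",L.round(),"guard",guard(U,a),"tcp",t.round(1))
E
python3 plan.py
python3 - <<'E'
from workcell import cams
from h import *
f=cams.grab_frame("wrist"); l,s,c=mask(f["color"],"red")
k=1+np.argmax(s[1:,4]); p=np.argwhere(l==k)[:,::-1]
w=np.array([ray(f,q,84.5)[:2] for q in p],np.float32); print(cv2.minAreaRect(w))
K=np.load
E
```

```text
(-58, 72) 60 L [-86.  56.] guard 0.0 tcp [-78.9  76.1]
(-36, 72) 60 L [-64.  56.] guard 0.0 tcp [-56.9  76.1]
(-32, 85) 60 L [-60.  69.] guard 9.5 tcp [-52.9  89.1]
(-22, 100) 60 L [-50.  84.] guard 24.75 tcp [-42.9 104.1]
(-12, 102) 75 L [-43.  94.] guard 36.0 tcp [-31.1 111.4]
(-8, 98) 90 L [-40.  98.] guard 43.25 tcp [-24. 112.]
(-8, 95) 105 L [-39. 103.] guard 49.75 tcp [-19.8 112.7]
(-19, 80) 107 L [-50.  89.] guard 43.75 tcp [-30.2  98.1]
(-20, 70) 107 L [-51.  79.] guard 46.0 tcp [-31.2  88.1]
(-7, 68) 107 L [-38.  77.] guard 59.75 tcp [-18.2  86.1]
(8, 68) 107 L [-23.  77.] guard 73.25 tcp [-3.2 86.1]
(8, 68) 107 L [-23.  77.] guard 73.25 tcp [-3.2 86.1]
((562.0993041992188, -148.82725524902344), (66.3749008178711, 62.59099197387695), 5.816999435424805)
```

>>> apply_moves:
  increments:
    - [-1,0.008,0,-0.038,0,0,0]
    - [-1,0.008,0,-0.038,0,0,0]
    - [-1,0.008,0,-0.038,0,0,0]
    - [-1,0.009,0.001,-0.038,0,0,0]
    - [-1,0,0,0,0,0,0]

```text
time_s: 2.05
ee_pos: [471.3, -156.2, 82.7]
ee_rot: [-179.5, -30.0, 5.5]
force: [-1.0, 0.3, 0.1]
gripper_width: 0.5
gripper_force: 0.0
```

Run:
```python
from workcell import status,cams
import cv2,numpy as np
s=status.state();print(s["ee_pos"],s["ee_rot"],s["force"],s["gripper_width"])
f=cams.grab_frame("scene");g=cams.grab_frame("wrist")
p=f["intrinsics"]@(f["R"]@s["ee_pos"]+f["t"]);u,v=(p/p[2])[:2].astype(int)
a=cv2.resize(f["color"][v-50:v+50,u-40:u+60,::-1],(400,400),interpolation=2)
b=cv2.resize(g["color"][:400,140:540,::-1],(400,400));cv2.imwrite("pics/e.png",np.hstack([a,b]))
```

```text
[ 471.34209312 -156.16520552   82.71442845] [-179.51933332  -29.9626947     5.51452965] [-1.00867062  0.25919102  0.07962982] 0.531364418992308
```

View pics/e.png

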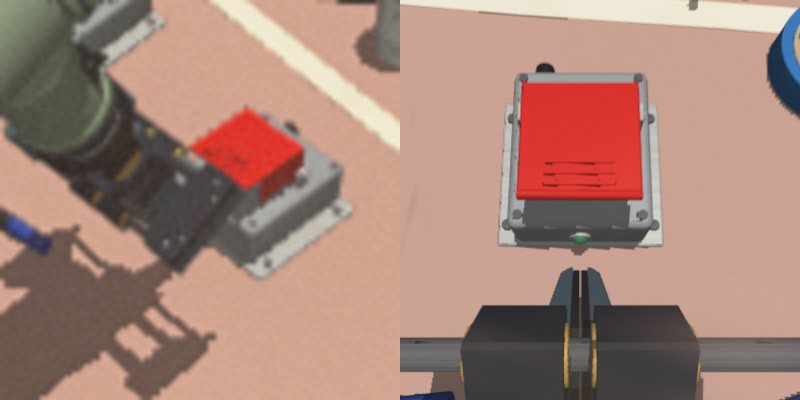

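The fingers are shut and centred on the guard and lamp (tips around (580,270) in the wrist half). I'll slide them under the lip.

>>> apply_moves:
  increments:
    - [-1,0.013,0.001,0,0,0,0]
    - [-1,0.013,0.001,0,0,0,0]
    - [-1,0.012,0.002,0,0,0,0]
    - [-1,0,0,0,0,0,0]
    - [-1,0,0,0,0,0,0]

```text
time_s: 2.57
ee_pos: [511.6, -154.0, 90.9]
ee_rot: [179.8, -30.7, 5.9]
force: [-1.7, -1.0, 0.5]
gripper_width: 0.5
gripper_force: 1.1
```

Run:
```python
from workcell import status,cams
import cv2,numpy as np
s=status.state();print(s["ee_pos"],s["ee_rot"],s["force"],s["qpos"],s["qvel"])
f=cams.grab_frame("scene");g=cams.grab_frame("wrist")
p=f["intrinsics"]@(f["R"]@s["ee_pos"]+f["t"]);u,v=(p/p[2])[:2].astype(int)
a=cv2.resize(f["color"][v-50:v+50,u-40:u+60,::-1],(400,400),interpolation=2)
b=cv2.resize(g["color"][:400,140:540,::-1],(400,400));cv2.imwrite("pics/f.png",np.hstack([a,b]))
```

```text
[ 511.61430007 -154.01408831   90.88481011] [179.81192993 -30.65362092   5.8985009 ] [-1.66599919 -1.0412578   0.46752437] [-27.68743307  14.83199515 127.33002714  55.65546599  19.77214318
   6.2733188 ] [-0.06923034  0.05022556  0.20124349  0.98346975  0.18919872 -0.63576298]
```

View pics/f.png

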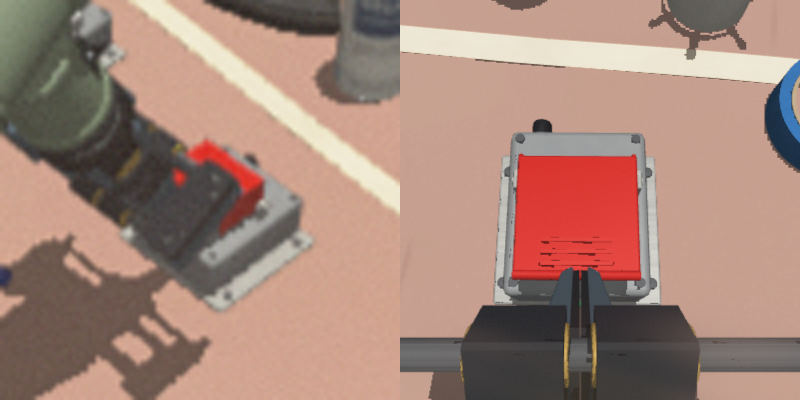

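The rows were clipped and the tool is 15 mm too high. Its tips overlap the lip's front edge (wrist half, around (580,270)), so I'll back out, lower and re-enter.

>>> apply_moves:
  increments:
    - [-1,-0.013,-0.001,0,0,0,0]
    - [-1,-0.013,-0.001,0,0,0,0]
    - [-1,0,0,-0.008,0,0,0]
    - [-1,0,0,-0.008,0,0,0]
    - [-1,0,0,0,0,0,0]

```text
time_s: 3.08
ee_pos: [484.0, -154.6, 71.9]
ee_rot: [-179.9, -30.4, 5.7]
force: [0.1, -0.1, -0.3]
gripper_width: 0.3
gripper_force: 0.0
```

>>> apply_moves:
  increments:
    - [-1,0,0,0,0,0,0]
    - [-1,0,0,0,0,0,0]

```text
time_s: 3.25
ee_pos: [484.8, -154.7, 72.5]
ee_rot: [-179.9, -30.5, 5.8]
force: [0.1, 0.2, -0.7]
gripper_width: 0.5
gripper_force: 0.0
```

>>> apply_moves:
  increments:
    - [-1,0.01,0.001,0,0,0,0]
    - [-1,0.01,0.001,0,0,0,0]
    - [-1,0.01,0.001,0,0,0,0]
    - [-1,0,0,0,0,0,0]
    - [-1,0,0,0,0,0,0]

```text
time_s: 3.67
ee_pos: [514.5, -151.3, 71.9]
ee_rot: [-179.9, -30.4, 5.8]
force: [-0.7, -0.1, -0.2]
gripper_width: 0.7
gripper_force: 0.1
```

>>> apply_moves:
  increments:
    - [-1,0.004,0,0.006,0,0,0]
    - [-1,0.004,0.001,0.006,0,0,0]
    - [-1,0.004,0,0.006,0,0,0]
    - [-1,0,0,0,0,0,0]
    - [-1,0,0,0,0,0,0]

```text
time_s: 4.08
ee_pos: [525.8, -150.4, 89.7]
ee_rot: [-179.9, -30.4, 5.8]
force: [-0.2, 0.2, 0.0]
gripper_width: 0.6
gripper_force: 0.2
```

```bash
cat > look.py <<'E'
import sys
from workcell import status,cams
import cv2,numpy as np
s=status.state();print(s["ee_pos"],s["ee_rot"],s["force"],s["qpos"])
f=cams.grab_frame("scene");g=cams.grab_frame("wrist")
p=f["intrinsics"]@(f["R"]@np.array([560,-147,80.])+f["t"]);u,v=(p/p[2])[:2].astype(int)
a=cv2.resize(f["color"][v-50:v+50,u-50:u+50,::-1],(400,400),interpolation=2)
b=cv2.resize(g["color"][:400,140:540,::-1],(400,400));cv2.imwrite(sys.argv[1],np.hstack([a,b]))
E
python3 look.py pics/g.png
```

```text
[ 525.80089222 -150.40532482   89.69904622] [-179.91936404  -30.39909936    5.78778839] [-0.18597242  0.23526904  0.02623756] [-26.33113781  15.8109625  125.81717694  53.49354597  19.64534019
   9.7187585 ]
```

View pics/g.png

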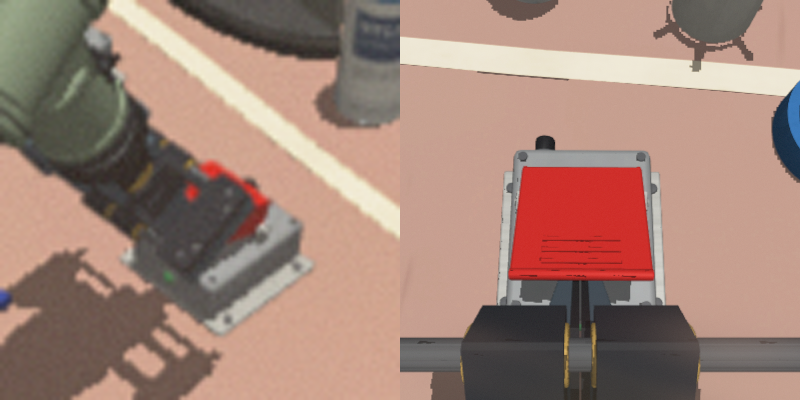

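The guard is lifting on the back of the fingers, which are now under the lip (wrist half, around (580,280)). I'll keep raising and steepen the tilt.

>>> apply_moves:
  increments:
    - [-1,0.003,0,0.009,0,0,0]
    - [-1,0.003,0,0.009,-0.5,5,0]
    - [-1,0.003,0.001,0.004,-0.5,5,0]
    - [-1,0.003,0,0,-0.5,5,0]
    - [-1,0,0,0,0,0,0]

```text
time_s: 4.6
ee_pos: [540.1, -145.4, 106.8]
ee_rot: [-179.2, -20.7, 6.1]
force: [1.5, 0.2, 0.0]
gripper_width: 0.3
gripper_force: 0.1
```

>>> apply_moves:
  increments:
    - [-1,0.002,0,0,-0.5,5,0]
    - [-1,0.002,0,0,-0.5,5,0]
    - [-1,0.003,0.001,0,-0.5,5,0]
    - [-1,0,0,0,0,0,0]
    - [-1,0,0,0,0,0,0]

```text
time_s: 5.02
ee_pos: [544.0, -142.6, 104.3]
ee_rot: [-178.7, -5.6, 6.1]
force: [-1.0, -0.6, 0.0]
gripper_width: 0.4
gripper_force: 0.1
```

>>> apply_moves:
  increments:
    - [-1,0.001,-0.002,0.003,-0.7,5,0]
    - [-1,0.001,-0.002,0.003,-0.7,5,0]
    - [-1,0.001,-0.001,0.002,-0.7,5,0]
    - [-1,0.001,0,0,-0.6,4,0]
    - [-1,0,0,0,0,0,0]

```text
time_s: 5.43
ee_pos: [548.5, -147.7, 111.6]
ee_rot: [-179.4, 13.7, 6.1]
force: [0.2, -0.6, -0.8]
gripper_width: 0.9
gripper_force: 0.2
```

>>> apply_moves:
  increments:
    - [-1,0,0,0,0,0,0]
    - [-1,0,0,0,0,0,0]

```text
time_s: 5.6
ee_pos: [546.3, -148.2, 112.7]
ee_rot: [-179.5, 13.7, 5.9]
force: [-1.1, -0.4, -0.2]
gripper_width: 0.5
gripper_force: 0.1
```

```bash
python3 look.py pics/i.png
```

```text
[ 546.26032133 -148.23973499  112.7141602 ] [-179.4657656    13.71184329    5.94191114] [-1.12509051 -0.42946727 -0.22323257] [-13.99994307  29.38245018  90.69224855  -4.32099074  73.06693613
  71.85772279]
```

View pics/i.png

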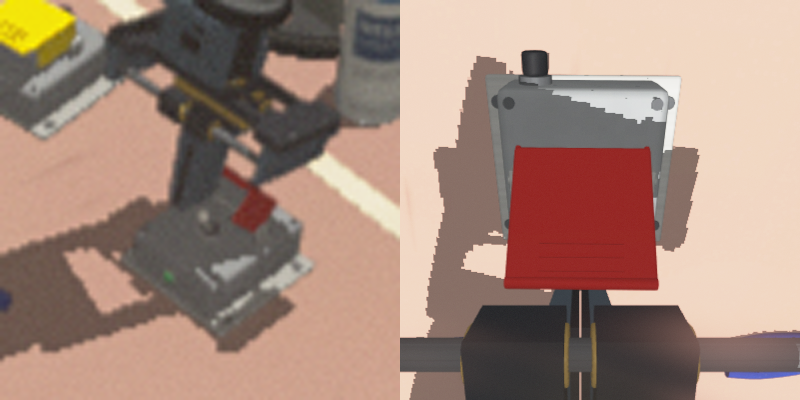

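The guard is about 50° open on the finger back. In the scene half the off toggle is visible around (208,222), ahead of the fingers. I'll lower the tip in front of the toggle with a bit more tilt.

>>> apply_moves:
  increments:
    - [-1,-0.003,0,-0.005,-0.2,2,0]
    - [-1,-0.003,0,-0.005,-0.2,2,0]
    - [-1,-0.002,-0.001,-0.005,0,0,0]
    - [-1,0,0,-0.005,0,0,0]
    - [-1,0,0,0,0,0,0]

```text
time_s: 6.12
ee_pos: [539.0, -149.6, 92.6]
ee_rot: [-179.5, 17.8, 5.9]
force: [-0.4, -0.3, -0.3]
gripper_width: 0.4
gripper_force: 0.1
```

>>> apply_moves:
  increments:
    - [-1,0,0,-0.005,0,0,0]
    - [-1,0,0,-0.004,0,0,0]
    - [-1,0,0,0,0,0,0]
    - [-1,0,0,0,0,0,0]

```text
time_s: 6.45
ee_pos: [540.0, -149.5, 84.1]
ee_rot: [-179.6, 17.7, 5.9]
force: [-0.3, 0.1, -0.3]
gripper_width: 0.4
gripper_force: 0.1
```

```bash
python3 look.py pics/j.png
```

```text
[ 540.02137005 -149.5418049    84.0970551 ] [-179.58411006   17.73622321    5.91310775] [-0.31696596  0.11587021 -0.3318709 ] [-13.54192076  32.48004122  90.65969596  -5.65304553  73.85030027
  72.99486652]
```

View pics/j.png

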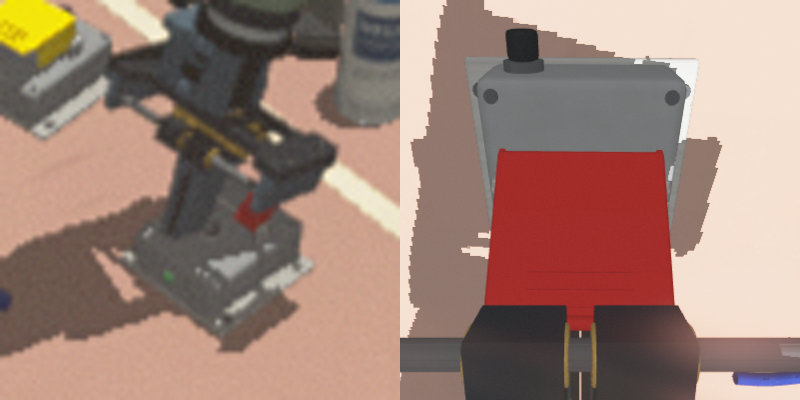

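>>> apply_moves:
  increments:
    - [-1,0.004,0.0004,0,0,-1,0]
    - [-1,0.004,0.0004,0,0,-1,0]
    - [-1,0.004,0.0004,0,0,-1,0]
    - [-1,0,0,0,0,0,0]
    - [-1,0,0,0,0,0,0]

```text
time_s: 6.97
ee_pos: [551.8, -148.4, 85.2]
ee_rot: [-179.9, 14.8, 5.8]
force: [-3.2, -0.3, 4.8]
gripper_width: 0.4
gripper_force: 2.1
```

>>> apply_moves:
  increments:
    - [-1,0.004,0.0004,0,0,-1,0]
    - [-1,0.004,0.0004,0,0,-1,0]
    - [-1,0.003,0.0003,0,0,0,0]
    - [-1,0,0,0,0,0,0]
    - [-1,0,0,0,0,0,0]

```text
time_s: 7.38
ee_pos: [563.2, -147.2, 83.8]
ee_rot: [179.9, 12.8, 5.8]
force: [-1.9, 0.1, 0.0]
gripper_width: 0.4
gripper_force: 1.2
```

>>> apply_moves:
  increments:
    - [-1,0.002,0.0002,0,0,0,0]
    - [-1,0,0,0,0,0,0]
    - [-1,0,0,0,0,0,0]

```text
time_s: 7.63
ee_pos: [563.5, -147.2, 83.8]
ee_rot: [179.9, 13.0, 5.8]
force: [-5.3, -0.9, 0.1]
gripper_width: 0.6
gripper_force: 2.9
```

>>> apply_moves:
  increments:
    - [-1,0.002,0.0002,0,0,0,0]
    - [-1,0,0,0,0,0,0]
    - [-1,0,0,0,0,0,0]

```text
time_s: 7.88
ee_pos: [563.8, -147.1, 83.8]
ee_rot: [179.9, 13.3, 5.8]
force: [-7.5, -2.0, 2.3]
gripper_width: 0.7
gripper_force: 4.7
```

The force has risen to 7.5 N with no further travel, so the toggle is on its rear stop. Drawing out.

>>> apply_moves:
  increments:
    - [-1,-0.006,-0.0006,0,0,0,0]
    - [-1,-0.01,-0.001,0,0,0,0]
    - [-1,-0.01,-0.001,0,0,0,0]
    - [-1,-0.01,-0.001,0,0,0,0]
    - [-1,-0.01,-0.001,0,0,0,0]

```text
time_s: 8.3
ee_pos: [520.4, -151.5, 84.5]
ee_rot: [179.9, 12.7, 5.8]
force: [0.4, -0.5, -0.6]
gripper_width: 0.6
gripper_force: 0.0
```

>>> apply_moves:
  increments:
    - [-1,-0.01,-0.001,0,0,0,0]
    - [-1,-0.01,-0.001,0,0,0,0]
    - [-1,-0.012,-0.0012,0,0,0,0]
    - [-1,-0.02,-0.002,0,0,0,0]
    - [-1,-0.02,-0.002,0,0,0,0]

```text
time_s: 8.72
ee_pos: [448.2, -158.8, 84.4]
ee_rot: [179.9, 12.7, 5.8]
force: [-0.5, 0.7, -0.1]
gripper_width: 0.4
gripper_force: 0.0
```

>>> apply_moves:
  increments:
    - [-1,-0.02,-0.002,0.02,0,0,0]
    - [-1,-0.01,0,0.03,0,0,0]
    - [-1,0,0,0.03,0,0,0]
    - [-1,0,0,0,0,0,0]
    - [-1,0,0,0,0,0,0]

```text
time_s: 9.13
ee_pos: [419.6, -161.1, 165.9]
ee_rot: [179.8, 12.5, 5.7]
force: [-0.1, -0.4, 0.0]
gripper_width: 0.2
gripper_force: 0.0
```

```bash
python3 look.py pics/k.png
```

```text
[ 419.59478842 -161.07835708  165.85543626] [179.75799028  12.50537678   5.72788581] [-0.12582193 -0.43018349  0.03207732] [-18.64484991  15.96755292 103.87800573  -5.6382088   71.56121433
  67.91981607]
```

View pics/k.png

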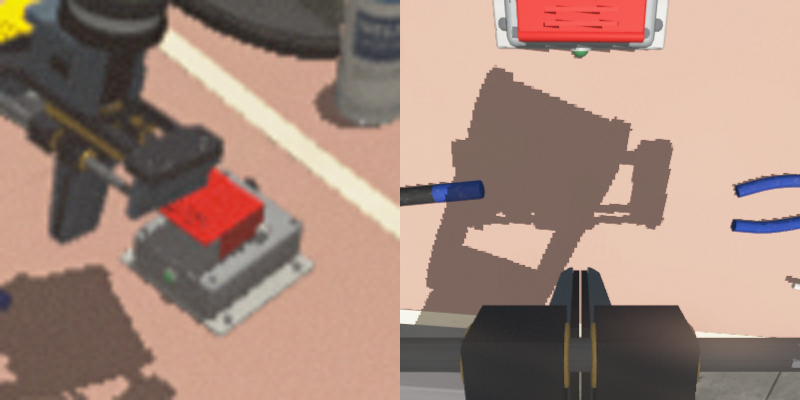

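The guard is shut, the fingers are clear, and the marker and pliers are undisturbed. Handing in.

```bash
python3 -c "
from workcell import env;print(env.job_done())"
```

```text
the job is handed in; nothing more can be done
None
```

The red guard was raised to an estimated 50°, the toggle was pushed until it stopped moving (about 7.5 N), and the guard then dropped shut; the job is handed in at about 9 s, with the on state judged from that stop because the shut guard hides the toggle.

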